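# Hold a crystal blank in the polariscope's light

## Task

Check the amber crystal blank in the bench polariscope: slide the red dust cover fully open, then lift the amber blank out of the rack, gripping it by its two frosted faces only, and set its foot upright into the pocket of the sprung stage, polished faces towards the lamp and the viewing tube. The lamp burns only while the stage is held down, so press the stage gently with the blank, about half its travel or a little more, and finish while still gripping the blank and holding it down in the light. Never let the fingers touch the polished faces, and leave the other two blanks, the whetstone and the rough stone where they are.

Things in the scene. Friction and masses are not known exactly. Their poses are not given: they have to be found in the camera images.
- rack: low wooden rack, fixed, 50 x 170 x 24 mm, with three oblong wells in a row along its y axis at y = -50, 0 and +50 mm, one blank in each (which is where varies); each well is 25 mm (x) by 19 mm (y), 16 mm deep, its floor 8 mm above the table. Origin: centre of its underside on the table; z up; it may be turned on the table
- amber_blank: upright oblong of transparent amber crystal, 22 (x) x 16 (y) x 60 (z) mm, about 0.05 kg, in a well of the rack, lower 16 mm hidden, axes along the rack's. Origin: centre of its underside, z up. Frosted (pale, matt) faces on its -x and +x sides, 22 mm apart and 16 mm wide: grip these. Polished (clear, shiny) faces on its -y and +y sides, 16 mm apart
- amber_blank_frosted_front: frosted face of the amber blank on its -x side (part of the blank; same origin and axes as the blank)
- amber_blank_frosted_back: frosted face of the amber blank on its +x side (part of the blank; same origin and axes as the blank)
- amber_blank_polished: the two polished faces of the amber blank, on its -y and +y sides (part of the blank; same origin and axes as the blank); the fingers must not touch them
- green_blank: green blank of the same size in another well of the rack, origin at the centre of its underside; to be left alone
- clear_blank: colourless blank of the same size in another well of the rack, origin at the centre of its underside; to be left alone
- polariscope: bench polariscope, fixed, dark green T-shaped base 12 mm high, 150 (x) x 210 (y) mm, x = -105 to +45. Origin: on the table under the stage's middle; z up; may be turned. Black lamp tube on its +y side, viewing tube with eyecup on its -y side, lying along y, axis 58 mm up, tops at most 82 mm high, facing ends 38 mm either side of the middle; the light runs along y between them, over the stage
- light_axis (a point): point on the light's axis midway between lamp and viewing tube, 58 mm above the table, straight over the middle of the stage
- stage (a joint): travel of the sprung stage in m: 0 up (at rest), grows as it is pressed straight down, stop at 0.014. Spring: 2 N to start, 4.8 N at 7 mm, 7.6 N at the stop
- stage_pocket (a point): centre of the pocket's floor in the stage, 34 mm above the table with the stage up; moves with it. The stage is a bright metal block 36 (x) x 30 (y) mm; pocket 25 (x) x 19 (y) mm, 6 mm deep, chamfered: a blank's foot fits with its x axis along the polariscope's x (either way round). Beside it only the cover's two rails, at y = -30 to -25 and +25 to +30 mm, 49 mm high
- dust_cover (a joint): travel of the dust cover in m: 0 shut over the stage, grows as it slides along the polariscope's -x direction, to the stop at 0.07 (fully open); it starts shut or a little open; about 1 N of friction, stays where it is left
- cover_tab (a point): middle of the top of the black ribbed tab on the red dust cover, 66 mm above the table; the tab is 12 mm thick (x), 26 mm wide (y) and stands 21 mm above the red plate (top of the plate 45 mm above the table); can be pinched from above across its thickness; at rest it is over the middle of the stage, and moves with the cover
- whetstone: black whetstone, 30 x 85 x 18 mm, lying loose behind the work; origin at the centre of its underside; to be left alone
- rough_stone: pale rough stone, 41 x 54 x 29 mm, lying loose left of the polariscope; origin at the centre of its underside; to be left alone
There are look-alikes about, which are no part of the job. Leave any pink or yellow look-alike of the amber_blank alone.

How it is judged:
By the outcome, as a careful person would: the job done as asked, in the order asked, and still so for the second after the job is handed in, while the arm keeps its last pose, push and grip.
It also fails if it takes over 54 s, if anything falls off the work surface, if the arm or the gripper's body presses on something with over 40 N, if the wrist force passes 120 N, or if a joint passes its speed limit or range.

## Robot

A 6-joint arm with a two-finger parallel gripper is mounted at the origin on a cart in front of the work surface, level with it; the furniture and walls round the work are solid. World frame = base frame: x ahead of the robot, y to its left, z up, the work surface at z = 0. Lengths are in m, angles in rad, forces in N, time in s.
With the tool pointing down it reaches from about 0.25 to 0.725 m from the base axis. Payload 4 kg.
Tool frame: the origin (TCP) lies midway between the tips of the shut fingers; the grasp point (between the pads) lies 19 mm behind it; z points along the fingers, y is the line along which they close (so a half turn about z gives the same grasp; the last joint's range is limited). The gripper opens to 85 mm and grips with 20 to 120 N. Pads are 22 mm wide; open, the fingers measure 114 mm over their backs; the gripper's body (76 mm by 85 mm) begins 54 mm behind the grasp point. The pads swing forward as they close: fully open they stand 13 mm farther back than shut.
Start: joints at [-1.177, 0.241, 0.005, 1.335, 0, 1.571], TCP at [0.192, -0.462, 0.231] pointing down, gripper open.
Joint ranges: [-2.72, 2.72], [-1.05, 1.87], [-1.09, 1.28], [-1.99, 2.15], [-1.42, 1.44], [-3.14, 3.14]. Speed limits (rad/s): [2.79, 2.79, 3.14, 3.14, 3.14, 3.14].

## Interface

Orientations are given as a unit quaternion [x, y, z, w].
In Python, from workcell import bot gives the robot as it stands. The module is installed in compiled form; this text tells all that it offers.
- The arm moves only by the tool drive_tool, never from a script. Its arguments are lists of equal length, an entry for each row: "slide": the shift along the tool's x, y, z scaled (see below), a list of three; "rotation": the turn, a rotation vector about the tool's x, y, z scaled (see below), a list of three. A call has exactly 8 rows; each row is the pose to reach, as a shift and turn from the pose commanded when the call began, along the tool's axes at that moment; what a row does not reach only later rows make up. The controller multiplies each number of a shift by 250 mm and each number of a turn by 0.5 rad. A row lasts 1/8 s, in which the tool goes at most 62.5 mm and 10.7 degrees, less where a joint would pass 70% of its speed; a pose out of reach is approached as far as the arm can. A call with a number of a shift or a turn outside -1 to 1 is refused whole. A call with a gripper value outside its range is refused whole. "gripper" is the opening, from 0 (shut) to 1 (fully open), set as the call begins (left out, the last holds). The fingers move at their own pace and stop on an object; the grip force is fixed at half the most. Time passes only in rows, so rows that repeat a pose let the fingers close, or fill a call up. It gives the time, the measured TCP pose, the force, the opening and the grip force at its end, in the units of the state.
- bot.get_obs(): the state, without advancing time (a new reading comes with each control period).
- bot.camera(name): name is "scene" or "top" or "wrist"; returns a dict with "image" (384x512x3 uint8, red, green, blue), "z_map" (384x512 float32, m along the optical axis (not along the pixel's ray), 0 where there is no reading), "camera_matrix" (3x3 intrinsics, pixels), "xyz" and "orientation" of the camera in the world. Camera axes: x right, y up, looking along -z (the intrinsics and any distortion apply to the point x, -y, -z); pixel columns grow to the right and rows downward; lengths in m; the calibration is good to about 2 mm. A picture is of the moment at which its call begins.
- bot.job_done(): hands the job in; it is judged then, once.
The state is a dict: "clock": time; "joint_pos": joint angles; "joint_vel": joint speeds; "tau": joint torques, N m; "eef_pos": TCP position; "tool_rot": TCP orientation; "ft_force": force on the tool from outside, world axes, zero at the start; "ft_torque": the same for the moment, N m; "grip_width": finger opening in m; "grasp_force": force on a finger pad.
Only numpy, scipy, OpenCV 4.12 (cv2) and the standard library are available. Lean on these libraries where they do the work, as an engineer would, in place of code of your own. Each camera call takes 0.05 s, during which the arm holds its last target. There are 200 camera calls.

## Working session

There is one attempt and no reset: what is moved stays moved. The work goes in short steps, Python scripts to look and compute and a tool call to move; the robot and the scene stay as the last step left them, time stands still between calls to the robot, and variables do not carry over. Pictures are saved under pics/ and viewed, at most 11 in all, crops included, and the job is handed in when it is done.

Besides the shell and the picture viewer there is one more tool, called after "Emit:" as name(argument=value, ...) on one line, values as JSON. drive_tool: Moves the arm, as the interface text tells. Shifts and turns lie within -1 to 1; 1 stands for 250 mm of shift or 0.5 rad of turn. Its arguments: {"type":"object","properties":{"slide":{"type":"array","items":{"type":"array","items":{"type":"number"}}},"rotation":{"type":"array","items":{"type":"array","items":{"type":"number"}}},"gripper":{"type":"number"}},"required":["slide","rotation"]}

```bash
mkdir -p pics; cat > h.py <<'E'
import numpy as np, cv2
from scipy.spatial.transform import Rotation as R
from workcell import bot
def cam(n):
    c=bot.camera(n); c['R']=R.from_quat(c['orientation']).as_matrix(); return c
def pts(c):
    K=c['camera_matrix']; z=c['z_map']; v,u=np.mgrid[:z.shape[0],:z.shape[1]]
    P=np.stack([(u-K[0,2])/K[0,0]*z,-(v-K[1,2])/K[1,1]*z,-z],-1)
    W=P@c['R'].T+np.array(c['xyz']); W[z==0]=np.nan; return W
def ray(c,u,v,h):
    K=c['camera_matrix']; d=c['R']@np.array([(u-K[0,2])/K[0,0],-(v-K[1,2])/K[1,1],-1])
    o=np.array(c['xyz']); return o+d*(h-o[2])/d[2]
def save(im,n,s=1): cv2.imwrite('pics/'+n+'.png',cv2.resize(im[:,:,::-1],None,fx=s,fy=s,interpolation=cv2.INTER_CUBIC))
E
python3 - <<'E'
from h import *
import pickle
a=cam('top');b=cam('scene')
pickle.dump((a,b),open('s.pkl','wb'))
save(a['image'],'top',1.5);save(b['image'],'scene',1.5)
for c in(a,b):print(c['xyz'],c['R'].round(3).tolist(),c['camera_matrix'].tolist() if hasattr(c['camera_matrix'],'tolist') else c['camera_matrix'],[k for k in c])
print(bot.get_obs())
E
```

```text
[0.47377475 0.0336682  1.48611714] [[0.009, 0.997, -0.073], [-1.0, 0.008, -0.007], [-0.007, 0.073, 0.997]] [[431.239103259223, 0.0, 257.86654346236134], [0.0, 431.239103259223, 190.70282053313562], [0.0, 0.0, 1.0]] ['image', 'z_map', 'camera_matrix', 'xyz', 'orientation', 'R']
[-0.18976882  0.63837206  0.75377555] [[-0.603, 0.446, -0.661], [-0.797, -0.363, 0.483], [-0.024, 0.818, 0.574]] [[412.27437930787573, 0.0, 258.6070764520754], [0.0, 412.27437930787573, 191.93026922336088], [0.0, 0.0, 1.0]] ['image', 'z_map', 'camera_matrix', 'xyz', 'orientation', 'R']
{'clock': 0.1, 'joint_pos': array([-1.17697428e+00,  2.41361714e-01,  3.86561207e-03,  1.33522251e+00,
       -1.09236611e-05,  1.57078488e+00]), 'joint_vel': array([-0.00083   , -0.0019278 ,  0.00223429, -0.00118644, -0.00011365,
        0.00038228]), 'tau': array([-3.44622549e-04, -3.73137581e+01,  2.53010219e+01,  1.08775546e-02,
       -7.48656748e-05, -2.64129007e-06]), 'eef_pos': array([ 0.19163785, -0.46119781,  0.23049251]), 'tool_rot': array([ 9.80674012e-01,  1.95646516e-01, -1.93390073e-04, -9.41503114e-04]), 'ft_force': array([-0.85326498, -1.19131973,  0.1299088 ]), 'ft_torque': array([-0.00010092,  0.01769184,  0.00797457]), 'grasp_force': 0.0, 'grip_width': 0.08542225728772714}
```

View pics/top.png

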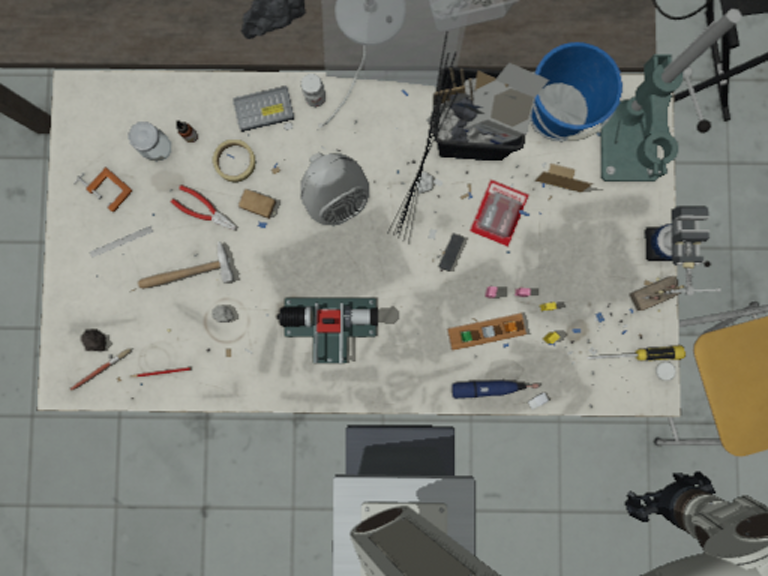

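View pics/scene.png

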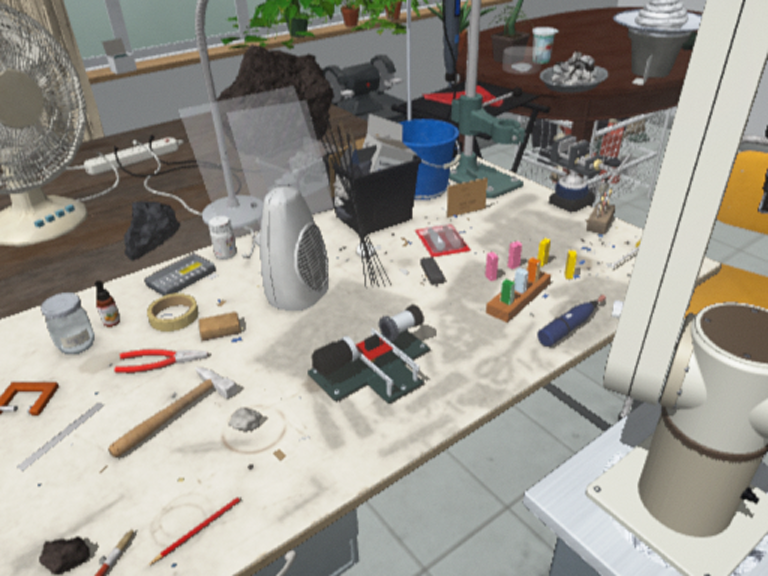

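The top view shows the rack at display pixels (488,331), with green at (466,337), clear at (490,331) and amber at (513,326). The polariscope is at (330,322), lamp left and base stem pointing down towards the robot. The candidates are:
- orange at (513,326) in the rack
- pink at (495,292) and (527,292) on the table
- yellow at (551,306) and (555,338) on the table

Only the orange one stands in a rack well, so it is the amber blank. I'll confirm that in a crop.

```bash
python3 - <<'E'
from h import *
import pickle
a,b=pickle.load(open('s.pkl','rb'))
crops=[]
for c,(u0,v0,w,h),n in((a,(285,180,110,66),'t'),(a,(175,185,110,66),'t'),(b,(310,150,90,66),'s')):
    crops.append(cv2.resize(c['image'][v0:v0+h,u0:u0+w],(396,297),interpolation=cv2.INTER_CUBIC))
save(np.vstack([np.hstack(crops[:2]),np.hstack([crops[2],0*crops[2]])]),'crop')
for c,nm in((a,'top'),(b,'scene')):
    W=pts(c); hsv=cv2.cvtColor(c['image'],cv2.COLOR_RGB2HSV); H,S,V=[hsv[...,i].astype(int) for i in range(3)]
    z=W[...,2]; x=W[...,0]; y=W[...,1]
    inR=(x>.2)&(x<.7)
    def rep(name,m):
        m=m&inR
        n,l,st,ce=cv2.connectedComponentsWithStats(m.astype(np.uint8))
        for i in range(1,n):
            if st[i,4]<12: continue
            q=W[l==i]; r=cv2.minAreaRect((q[:,:2]*1000).astype(np.float32))
            print(nm,name,st[i].tolist(),'med',np.median(q,0).round(4),'rect',np.round(r[0],1),np.round(r[1],1),round(r[2],1))
    rep('amber',(H>=5)&(H<=17)&(S>150)&(z>.03)&(z<.09)&(y<-.1))
    rep('blanktop',(z>.058)&(z<.08)&(y<-.1)&(y>-.45)&(x<.5))
    rep('rack',(z>.017)&(z<.031)&(y<-.1)&(y>-.45)&(x<.5))
    rep('red',((H<=4)|(H>=176))&(S>150)&(z>.035)&(z<.056)&(y>-.05))
    rep('tab',(z>.056)&(z<.09)&(y<.2)&(y>-.05)&(x<.45))
    rep('base',(z>.007)&(z<.017)&(H>60)&(H<100)&(S>50)&(y>-.1)&(y<.3))
E
```

```text
top amber [336, 215, 9, 7, 41] med [ 0.4904 -0.2254  0.0673] rect [ 495.  -230.2] [19.1 26.1] 29.8
top blanktop [338, 215, 6, 7, 33] med [ 0.4902 -0.2269  0.0683] rect [ 490.2 -228.2] [19.7 16.7] 1.3
top blanktop [323, 217, 6, 8, 35] med [ 0.4831 -0.1797  0.0687] rect [ 481.8 -179.7] [21.2 15.7] 13.9
top blanktop [308, 220, 6, 8, 34] med [ 0.4713 -0.1307  0.0686] rect [ 471.  -130.9] [21.5 15.5] 12.6
top blanktop [365, 223, 8, 6, 25] med [ 0.468  -0.3205  0.0615] rect [ 469.1 -320.4] [14.1 21.4] 43.6
top rack [301, 215, 50, 19, 448] med [ 0.4762 -0.163   0.0255] rect [ 481.7 -180. ] [ 49.8 169.7] 12.6
top rack [395, 237, 10, 2, 16] med [ 0.4267 -0.4361  0.021 ] rect [ 426.7 -435. ] [ 3.5 29.6] 0.5
top rack [301, 253, 57, 10, 125] med [ 0.3658 -0.2257  0.0266] rect [ 360.2 -196.5] [188.7  29. ] 85.2
top rack [323, 261, 10, 3, 15] med [ 0.3401 -0.1931  0.0288] rect [ 343.1 -190.7] [ 7.1 29.9] 0.3
top rack [301, 262, 7, 4, 13] med [ 0.335  -0.1156  0.0269] rect [ 336.2 -112.4] [22.   9.4] 81.3
top red [212, 207, 15, 14, 173] med [0.5004 0.1701 0.0471] rect [501.9 173. ] [43.4 47.7] 0.6

[... 1080 characters left out ...]
.9] 2.2
scene rack [377, 175, 6, 7, 26] med [ 0.4626 -0.3162  0.0239] rect [ 468.5 -316.7] [21.8 12.4] 2.1
scene rack [326, 180, 41, 31, 386] med [ 0.4679 -0.1622  0.0248] rect [ 480.  -180.5] [ 52.3 173.1] 12.6
scene rack [358, 196, 46, 33, 211] med [ 0.3396 -0.1677  0.0253] rect [ 347.1 -198.1] [194.4  36.4] 89.3
scene red [238, 228, 23, 12, 126] med [0.4887 0.1791 0.046 ] rect [496.9 172.8] [46.2 47.9] 87.2
scene base [254, 243, 12, 8, 24] med [0.4644 0.1658 0.0129] rect [460.5 166.1] [16.8 31.1] 80.3
scene base [244, 249, 8, 9, 24] med [0.4661 0.2034 0.0129] rect [459.7 200.7] [18.1 26.6] 79.0
scene base [251, 255, 8, 12, 20] med [0.4289 0.2081 0.0131] rect [426.4 207.5] [11.5 40.2] 72.8
```

View pics/crop.png

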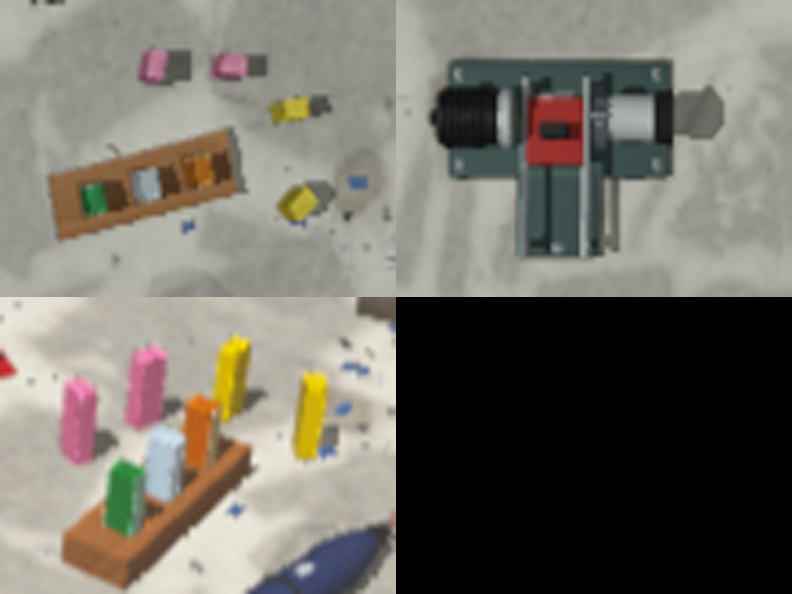

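The crop confirms it: the orange blank at (200,170) sits in the rack's right well, next to clear and green. The pink and yellow ones stand outside the rack. Rack: centre (0.481,-0.180), yaw 12.6°. Amber: (0.4905,-0.2285), top z 0.068, as it should be. Polariscope: about (0.506,0.172), yaw about 0°. I'll move towards the polariscope and look from there.

Emit:
drive_tool(slide=[[0.12, -0.11, 0], [0.25, -0.23, 0], [0.37, -0.34, 0], [0.5, -0.46, 0], [0.63, -0.58, 0], [0.75, -0.69, 0], [0.88, -0.81, 0], [1, -0.92, 0]], rotation=[[0, 0, -0.12], [0, 0, -0.25], [0, 0, -0.37], [0, 0, -0.5], [0, 0, -0.62], [0, 0, -0.75], [0, 0, -0.87], [0, 0, -1]], gripper=0.5)

```text
clock: 1.1
eef_pos: [0.3346, -0.1519, 0.2311]
tool_rot: [0.901, 0.433, -0.0, -0.0]
ft_force: [0.8, 0.0, 0.1]
grip_width: 0.0429
grasp_force: 0.0
```

```bash
cat > go.py <<'E'
import sys
from h import *
def go(x,y,z,phi):
    o=bot.get_obs(); M=R.from_quat(o['tool_rot']).as_matrix(); f=np.radians(phi)
    T=np.array([[np.cos(f),np.sin(f),0],[np.sin(f),-np.cos(f),0],[0,0,-1]])
    s=M.T@(np.array([x,y,z])-o['eef_pos'])/.25; r=R.from_matrix(M.T@T).as_rotvec()/.5
    print('t',round(o['clock'],2),'tcp',o['eef_pos'].round(4),'phi',np.degrees(np.arctan2(M[1,0],M[0,0])).round(2),'w',o['grip_width'].round(4),'g',o['grasp_force'],'F',o['ft_force'].round(1),'q',o['joint_pos'].round(2)); print('slide',s.round(3),'rot',r.round(3))
if __name__=='__main__': go(*map(float,sys.argv[1:]))
E
python3 go.py .46 .172 .23 90
```

```text
Traceback (most recent call last):
  File "go.py", line 8, in <module>
    if __name__=='__main__': go(*map(float,sys.argv[1:]))
                             ~~^^^^^^^^^^^^^^^^^^^^^^^^^^
  File "go.py", line 7, in go
    print('t',round(o['clock'],2),'tcp',o['eef_pos'].round(4),'phi',np.degrees(np.arctan2(M[1,0],M[0,0])).round(2),'w',o['grip_width'].round(4),'g',o['grasp_force'],'F',o['ft_force'].round(1),'q',o['joint_pos'].round(2)); print('slide',s.round(3),'rot',r.round(3))
                                                                                                                       ^^^^^^^^^^^^^^^^^^^^^
AttributeError: 'float' object has no attribute 'round'
```

```bash
sed -i "s/o\['grip_width'\].round(4)/round(o['grip_width'],4)/" go.py
python3 go.py .46 .172 .23 90
```

```text
t 1.1 tcp [ 0.3346 -0.1519  0.2311] phi 51.33 w 0.0429 g 0.0 F [0.8 0.  0.1] q [-0.43 -0.02 -0.3   1.3   0.    1.82]
slide [ 1.325 -0.418  0.004] rot [-1.00e-03 -0.00e+00 -1.35e+00]
```

Emit:
drive_tool(slide=[[0.13, -0.04, 0], [0.26, -0.08, 0], [0.39, -0.12, 0], [0.52, -0.16, 0], [0.65, -0.2, 0], [0.78, -0.24, 0], [0.9, -0.28, 0], [1, -0.32, 0]], rotation=[[0, 0, -0.12], [0, 0, -0.25], [0, 0, -0.37], [0, 0, -0.5], [0, 0, -0.62], [0, 0, -0.75], [0, 0, -0.87], [0, 0, -1]])

```text
clock: 2.1
eef_pos: [0.4287, 0.0927, 0.2309]
tool_rot: [0.766, 0.643, -0.0, -0.0]
ft_force: [0.1, 0.2, 0.2]
grip_width: 0.0428
grasp_force: 0.0
```

```bash
python3 go.py .46 .172 .23 90
```

```text
t 2.1 tcp [0.4287 0.0927 0.2309] phi 80.01 w 0.0428 g 0.0 F [0.1 0.2 0.2] q [ 0.21  0.12 -0.14  1.31 -0.    1.96]
slide [0.334 0.068 0.003] rot [-0.002  0.001 -0.349]
```

Emit:
drive_tool(slide=[[0.07, 0.01, 0], [0.14, 0.03, 0], [0.21, 0.04, 0], [0.28, 0.06, 0], [0.334, 0.068, 0], [0.334, 0.068, 0], [0.334, 0.068, 0], [0.334, 0.068, 0]], rotation=[[0, 0, -0.07], [0, 0, -0.14], [0, 0, -0.21], [0, 0, -0.28], [0, 0, -0.35], [0, 0, -0.35], [0, 0, -0.35], [0, 0, -0.35]])

```text
clock: 3.1
eef_pos: [0.46, 0.1703, 0.2314]
tool_rot: [0.708, 0.706, -0.0, 0.0]
ft_force: [0.2, -0.7, -0.1]
grip_width: 0.0429
grasp_force: 0.0
```

```bash
python3 - <<'E'
from h import *
import pickle
c=cam('wrist'); pickle.dump(c,open('w1.pkl','wb'))
save(c['image'],'w1',1.5); print(c['xyz'],c['R'].round(3).tolist(),c['camera_matrix'].round(1).tolist())
W=pts(c);hsv=cv2.cvtColor(c['image'],cv2.COLOR_RGB2HSV); H,S,V=[hsv[...,i].astype(int) for i in range(3)]
x,y,z=[W[...,i] for i in range(3)]
def rep(name,m):
    n,l,st,ce=cv2.connectedComponentsWithStats(m.astype(np.uint8))
    for i in range(1,n):
        if st[i,4]<150: continue
        q=W[l==i]; r=cv2.minAreaRect((q[:,:2]*1000).astype(np.float32))
        print(name,st[i].tolist(),'med',np.median(q,0).round(4),'rect',np.round(r[0],1),np.round(r[1],1),round(r[2],2))
rep('red',((H<=5)|(H>=175))&(S>130)&(z>.03)&(z<.055))
rep('tab',(V<90)&(z>.06)&(z<.07)&(abs(y-.172)<.03))
rep('base',(z>.007)&(z<.017)&(H>60)&(H<100)&(S>50))
rep('rails',(z>.0465)&(z<.053)&(S<80))
E
```

```text
[0.46016804 0.24414109 0.37537687] [[1.0, 0.003, -0.0], [-0.003, 0.957, 0.291], [0.001, -0.291, 0.957]] [[298.1, 0.0, 258.7], [0.0, 298.1, 189.9], [0.0, 0.0, 1.0]]
red [273, 143, 45, 46, 1649] med [0.4984 0.1742 0.0463] rect [500.9 171.7] [49.  52.6] 0.65
tab [290, 157, 13, 25, 309] med [0.4998 0.1732 0.0676] rect [500.4 172.8] [12.9 25.5] 0.62
tab [497, 156, 15, 41, 263] med [0.7237 0.1639 0.0642] rect [724.4 162.7] [ 9. 45.] 14.99
rails [486, 125, 26, 78, 340] med [0.7234 0.1805 0.0491] rect [726.5 172.3] [18.9 87.8] 3.72
rails [210, 139, 123, 5, 394] med [0.4749 0.2008 0.05  ] rect [473.8 200.1] [133.    4.4] 0.54
rails [213, 188, 117, 6, 376] med [0.4766 0.1442 0.0499] rect [474.3 143.8] [132.9   3.7] 0.76
```

View pics/w1.png

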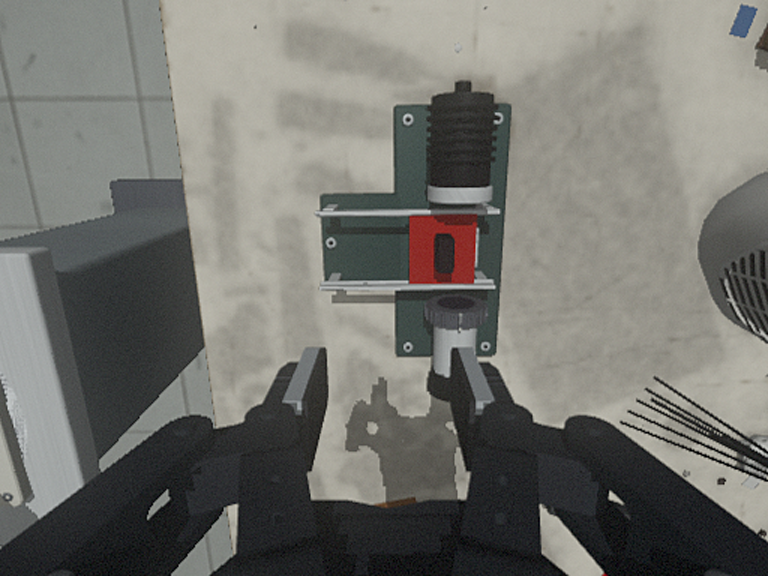

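The wrist view shows the red cover at (443,250), its tab at (444,253) and the rails at rows 212 and 286. The tab measures (0.5004,0.1727), top z 0.067, size 13×25.5 mm, and the yaw is 0.65°. Next I'll go over it and down.

```bash
python3 go.py .5003 .1726 .051 90.65
```

```text
t 3.15 tcp [0.46   0.1703 0.2314] phi 89.84 w 0.0428 g 0.0 F [ 0.4 -0.3 -0.3] q [ 0.35  0.22 -0.02  1.33 -0.    1.93]
slide [0.01  0.161 0.722] rot [ 0.     0.    -0.028]
```

Emit:
drive_tool(slide=[[0.01, 0.08, 0.1], [0.01, 0.161, 0.2], [0.01, 0.161, 0.32], [0.01, 0.161, 0.44], [0.01, 0.161, 0.56], [0.01, 0.161, 0.65], [0.01, 0.161, 0.722], [0.01, 0.161, 0.722]], rotation=[[0, 0, -0.028], [0, 0, -0.028], [0, 0, -0.028], [0, 0, -0.028], [0, 0, -0.028], [0, 0, -0.028], [0, 0, -0.028], [0, 0, -0.028]])

```text
clock: 4.15
eef_pos: [0.4991, 0.1724, 0.0495]
tool_rot: [0.703, 0.711, -0.002, -0.001]
ft_force: [0.5, 0.3, -0.2]
grip_width: 0.0427
grasp_force: 0.0
```

Emit:
drive_tool(slide=[[0, 0, 0], [0, 0, 0], [0, 0, 0], [0, 0, 0], [0, 0, 0], [0, 0, 0], [0, 0, 0], [0, 0, 0]], rotation=[[0, 0, 0], [0, 0, 0], [0, 0, 0], [0, 0, 0], [0, 0, 0], [0, 0, 0], [0, 0, 0], [0, 0, 0]], gripper=0)

```text
clock: 5.15
eef_pos: [0.5014, 0.1734, 0.0521]
tool_rot: [0.703, 0.711, 0.001, 0.001]
ft_force: [-0.3, -1.0, 5.5]
grip_width: 0.0105
grasp_force: 61.1
```

```bash
python3 go.py .436 .1718 .051 90.65
```

```text
t 5.15 tcp [0.5014 0.1734 0.0521] phi 90.68 w 0.0105 g 61.063406467437744 F [-0.3 -1.   5.5] q [ 0.33  0.44 -0.2   0.92 -0.    1.89]
slide [-0.003 -0.262  0.004] rot [ 0.005 -0.001  0.001]
```

Emit:
drive_tool(slide=[[0, -0.035, -0.004], [0, -0.07, -0.004], [0, -0.105, -0.004], [0, -0.14, -0.004], [0, -0.175, -0.004], [0, -0.21, -0.004], [0, -0.24, -0.004], [0, -0.255, -0.004]], rotation=[[0, 0, 0], [0, 0, 0], [0, 0, 0], [0, 0, 0], [0, 0, 0], [0, 0, 0], [0, 0, 0], [0, 0, 0]])

```text
clock: 6.15
eef_pos: [0.4395, 0.1728, 0.0522]
tool_rot: [0.703, 0.711, 0.002, 0.002]
ft_force: [14.8, 1.4, -8.7]
grip_width: 0.0104
grasp_force: 59.4
```

Emit:
drive_tool(slide=[[0, -0.004, 0], [0, -0.008, 0], [0, -0.012, 0], [0, -0.016, 0], [0, -0.02, 0], [0, -0.02, 0], [0, -0.02, 0], [0, -0.02, 0]], rotation=[[0, 0, 0], [0, 0, 0], [0, 0, 0], [0, 0, 0], [0, 0, 0], [0, 0, 0], [0, 0, 0], [0, 0, 0]])

```text
clock: 7.15
eef_pos: [0.4394, 0.1728, 0.0523]
tool_rot: [0.703, 0.711, 0.005, 0.005]
ft_force: [19.9, 0.5, -12.3]
grip_width: 0.0101
grasp_force: 58.8
```

The cover is on its stop: the push rose to 20 N with no further motion. Now I'll release, rise and check from above.

Emit:
drive_tool(slide=[[0, 0.015, 0], [0, 0.015, 0], [0, 0.015, 0], [0, 0.015, 0], [0, 0.015, 0], [0, 0.015, -0.15], [0, 0.015, -0.35], [0, 0.015, -0.5]], rotation=[[0, 0, 0], [0, 0, 0], [0, 0, 0], [0, 0, 0], [0, 0, 0], [0, 0, 0], [0, 0, 0], [0, 0, 0]], gripper=0.5)

```text
clock: 8.15
eef_pos: [0.4357, 0.1726, 0.1789]
tool_rot: [0.703, 0.711, 0.001, 0.0]
ft_force: [1.2, -0.2, 1.4]
grip_width: 0.0427
grasp_force: 0.0
```

```bash
python3 - <<'E'
from h import *
import pickle
c=cam('wrist'); pickle.dump(c,open('w2.pkl','wb'))
save(c['image'][50:300,150:450],'w2',2.5); print(c['xyz'])
W=pts(c);hsv=cv2.cvtColor(c['image'],cv2.COLOR_RGB2HSV); H,S,V=[hsv[...,i].astype(int) for i in range(3)]
x,y,z=[W[...,i] for i in range(3)]
def rep(name,m,k=100):
    n,l,st,ce=cv2.connectedComponentsWithStats(m.astype(np.uint8))
    for i in range(1,n):
        if st[i,4]<k: continue
        q=W[l==i]; r=cv2.minAreaRect((q[:,:2]*1000).astype(np.float32))
        print(name,st[i].tolist(),'med',np.median(q,0).round(4),'rect',np.round(r[0],1),np.round(r[1],1),round(r[2],2))
n=(abs(y-.172)<.1)&(x<.6)
rep('red',((H<=5)|(H>=175))&(S>130)&(z>.03)&(z<.055)&n)
rep('tab',(V<90)&(z>.06)&(z<.07)&(abs(y-.172)<.03)&n)
rep('stage',(z>.036)&(z<.0445)&(S<90)&n&(x>.48))
rep('floor',(z>.03)&(z<.0375)&(abs(y-.172)<.02)&(x>.48)&n,40)
rep('rails',(z>.0465)&(z<.053)&(S<80)&n)
E
python3 go.py .4 -.1 .23 90
```

```text
[0.43454739 0.2463106  0.32292452]
red [237, 155, 53, 52, 2192] med [0.4391 0.1742 0.0462] rect [440.  171.1] [49.8 51.5] 0.46
tab [256, 171, 15, 30, 402] med [0.4398 0.1732 0.0676] rect [439.6 171.8] [26.1 12.5] 88.35
stage [314, 163, 40, 32, 764] med [0.5104 0.1727 0.0411] rect [509.8 172.5] [36.2 30.6] 0.91
stage [303, 203, 61, 5, 185] med [0.5115 0.1466 0.0432] rect [510.8 146.3] [60.2  3. ] 0.79
floor [314, 163, 38, 30, 70] med [0.4929 0.1872 0.0348] rect [502.2 181.1] [45.7 22.1] 40.72
floor [321, 170, 26, 18, 444] med [0.5107 0.1715 0.0354] rect [510.6 171.7] [24.4 18.1] 0.28
rails [227, 150, 146, 5, 600] med [0.4701 0.2009 0.05  ] rect [473.6 200.1] [134.    4.3] 0.67
rails [229, 207, 137, 5, 563] med [0.4729 0.1442 0.05  ] rect [474.1 143.8] [133.4   3.9] 0.57
t 8.2 tcp [0.4382 0.1736 0.1837] phi 90.69 w 0.0428 g 0.0 F [1.4 1.3 3.2] q [ 0.38  0.2  -0.17  1.19  0.    1.94]
slide [-1.092 -0.164 -0.191] rot [ 0.018 -0.007  0.024]
```

View pics/w2.png

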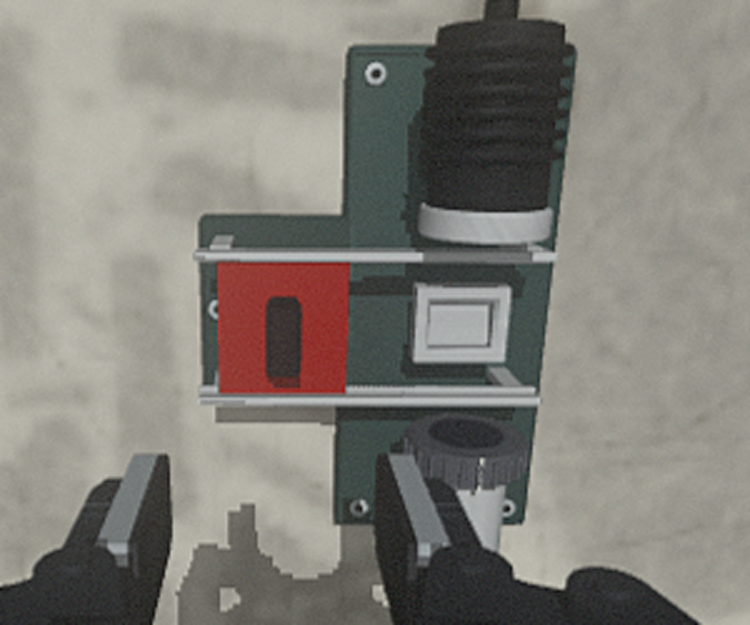

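The cover is fully open: tab at x 0.4397, 70 mm from the pocket at (0.510,0.172). The pocket at crop (458,325) is clear and its floor is at z 0.035. Next is the rack.

Emit:
drive_tool(slide=[[-0.13, 0.02, -0.06], [-0.26, 0.04, -0.12], [-0.39, 0.06, -0.18], [-0.52, 0.08, -0.2], [-0.65, 0.1, -0.2], [-0.78, 0.12, -0.2], [-0.9, 0.14, -0.2], [-1, 0.15, -0.2]], rotation=[[0, 0, -0.05], [0, 0, -0.1], [0, 0, -0.15], [0, 0, -0.2], [0, 0, -0.25], [0, 0, -0.3], [0, 0, -0.36], [0, 0, -0.42]])

```text
clock: 9.2
eef_pos: [0.4759, -0.0782, 0.2266]
tool_rot: [0.624, 0.781, -0.0, -0.0]
ft_force: [0.7, -0.3, 0.1]
grip_width: 0.0426
grasp_force: 0.0
```

```bash
python3 go.py .475 -.235 .23 102.6
```

```text
t 9.2 tcp [ 0.4759 -0.0782  0.2266] phi 102.74 w 0.0426 g 0.0 F [ 0.7 -0.3  0.1] q [-0.16  0.21 -0.05  1.31 -0.    1.19]
slide [-0.611 -0.142 -0.014] rot [-0.    -0.     0.005]
```

Emit:
drive_tool(slide=[[-0.1, -0.02, 0], [-0.2, -0.04, 0], [-0.3, -0.07, 0], [-0.4, -0.1, 0], [-0.5, -0.12, 0], [-0.61, -0.14, 0], [-0.61, -0.14, 0], [-0.61, -0.14, 0]], rotation=[[0, 0, 0], [0, 0, 0], [0, 0, 0], [0, 0, 0], [0, 0, 0], [0, 0, 0], [0, 0, 0], [0, 0, 0]])

```text
clock: 10.2
eef_pos: [0.475, -0.233, 0.2265]
tool_rot: [0.624, 0.781, 0.0, -0.001]
ft_force: [0.1, 0.4, -0.0]
grip_width: 0.0428
grasp_force: 0.0
```

```bash
python3 - <<'E'
from h import *
c=cam('wrist')
save(c['image'][50:300,150:450],'w3',2.5); print(c['xyz'])
W=pts(c);hsv=cv2.cvtColor(c['image'],cv2.COLOR_RGB2HSV); H,S,V=[hsv[...,i].astype(int) for i in range(3)]
x,y,z=[W[...,i] for i in range(3)]
def rep(name,m,k=40):
    n,l,st,ce=cv2.connectedComponentsWithStats(m.astype(np.uint8))
    for i in range(1,n):
        if st[i,4]<k: continue
        q=W[l==i]; r=cv2.minAreaRect((q[:,:2]*1000).astype(np.float32))
        print(name,st[i].tolist(),'med',np.median(q,0).round(4),'rect',np.round(r[0],1),np.round(r[1],1),round(r[2],2))
n=(x>.42)&(x<.6)&(y<-.1)&(y>-.36)
rep('tops',(z>.063)&(z<.075)&n)
rep('rack',(z>.02)&(z<.03)&n&(H<25)&(S>70))
E
python3 go.py .491 -.2285 .036 102.6
```

```text
[ 0.45880726 -0.1611476   0.37059279]
tops [264, 65, 24, 18, 425] med [ 0.4693 -0.1346  0.0691] rect [ 469.4 -134.6] [22.  15.1] 12.69
tops [264, 119, 22, 16, 350] med [ 0.4801 -0.1828  0.0692] rect [ 480.1 -182.8] [21.1 14.8] 12.72
tops [264, 167, 21, 16, 321] med [ 0.4909 -0.2308  0.0691] rect [ 491.4 -231.3] [21.1 15.5] 12.9
rack [251, 42, 47, 153, 5129] med [ 0.4775 -0.1686  0.0252] rect [ 480.5 -183.2] [ 49.9 168.6] 12.4
t 10.25 tcp [ 0.4752 -0.2328  0.2266] phi 102.76 w 0.0428 g 0.0 F [-0.5  0.6 -0.3] q [-0.46  0.3   0.07  1.34  0.    0.89]
slide [0.002 0.066 0.763] rot [-0.001 -0.001  0.005]
```

View pics/w3.png

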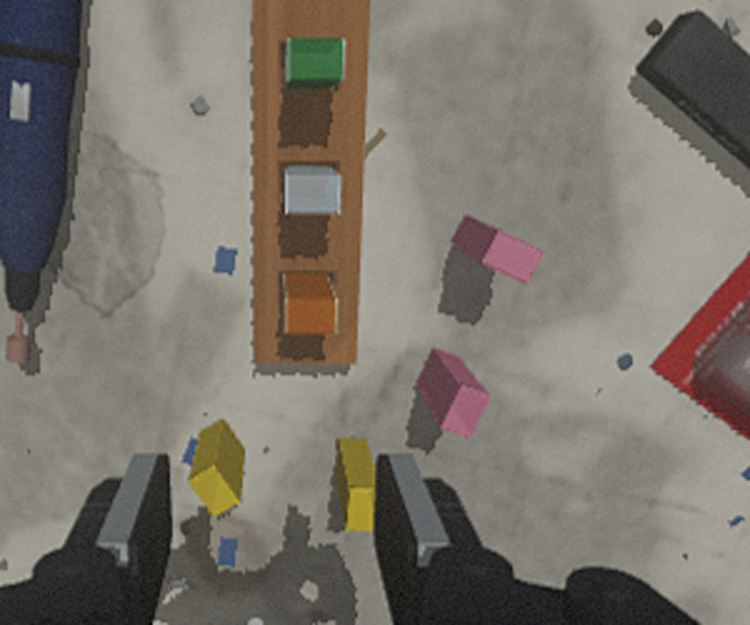

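The amber blank at crop (310,310) is centred at (0.4912,-0.231) with yaw 12.7°, and its top is at z 0.069, which fits. The pink and yellow look-alikes are outside the finger paths. Now I'll go down and grip the frosted ±x faces.

```bash
python3 go.py .4912 -.2307 .036 102.7
```

```text
t 10.25 tcp [ 0.4752 -0.2328  0.2266] phi 102.76 w 0.0428 g 0.0 F [-0.5  0.6 -0.3] q [-0.46  0.3   0.07  1.34  0.    0.89]
slide [-0.007  0.065  0.763] rot [-0.001 -0.001  0.002]
```

Emit:
drive_tool(slide=[[-0.007, 0.065, 0.05], [-0.007, 0.065, 0.2], [-0.007, 0.065, 0.35], [-0.007, 0.065, 0.45], [-0.007, 0.065, 0.5], [-0.007, 0.065, 0.5], [-0.007, 0.065, 0.5], [-0.007, 0.065, 0.5]], rotation=[[0, 0, 0], [0, 0, 0], [0, 0, 0], [0, 0, 0], [0, 0, 0], [0, 0, 0], [0, 0, 0], [0, 0, 0]])

```text
clock: 11.25
eef_pos: [0.4926, -0.2321, 0.1031]
tool_rot: [0.624, 0.781, 0.0, 0.001]
ft_force: [-0.1, -0.1, 0.2]
grip_width: 0.0428
grasp_force: 0.0
```

```bash
python3 go.py .4912 -.2307 .036 102.7
```

```text
t 11.25 tcp [ 0.4926 -0.2321  0.1031] phi 102.72 w 0.0428 g 0.0 F [-0.1 -0.1  0.2] q [-0.44  0.41 -0.1   1.06  0.    0.91]
slide [ 0.007 -0.005  0.268] rot [0.004 0.003 0.001]
```

Emit:
drive_tool(slide=[[0.004, -0.003, 0.05], [0.004, -0.003, 0.1], [0.004, -0.003, 0.15], [0.004, -0.003, 0.2], [0.004, -0.003, 0.25], [0.004, -0.003, 0.266], [0.004, -0.003, 0.266], [0.004, -0.003, 0.266]], rotation=[[0, 0, 0], [0, 0, 0], [0, 0, 0], [0, 0, 0], [0, 0, 0], [0, 0, 0], [0, 0, 0], [0, 0, 0]])

```text
clock: 12.25
eef_pos: [0.4911, -0.2311, 0.0358]
tool_rot: [0.624, 0.781, 0.0, 0.0]
ft_force: [0.4, 0.3, -0.4]
grip_width: 0.0426
grasp_force: 0.0
```

```bash
python3 go.py .4912 -.2307 .036 102.7; python3 - <<'E'
from h import *
c=cam('scene'); W=pts(c)
save(c['image'][130:230,300:420],'s2',5)
c=cam('wrist'); save(c['image'],'w4x',1.5)
E
```

```text
t 12.25 tcp [ 0.4911 -0.2311  0.0358] phi 102.72 w 0.0426 g 0.0 F [ 0.4  0.3 -0.4] q [-0.44  0.49 -0.18  0.9   0.    0.91]
slide [ 0.001  0.001 -0.001] rot [0.002 0.001 0.001]
```

View pics/w4x.png

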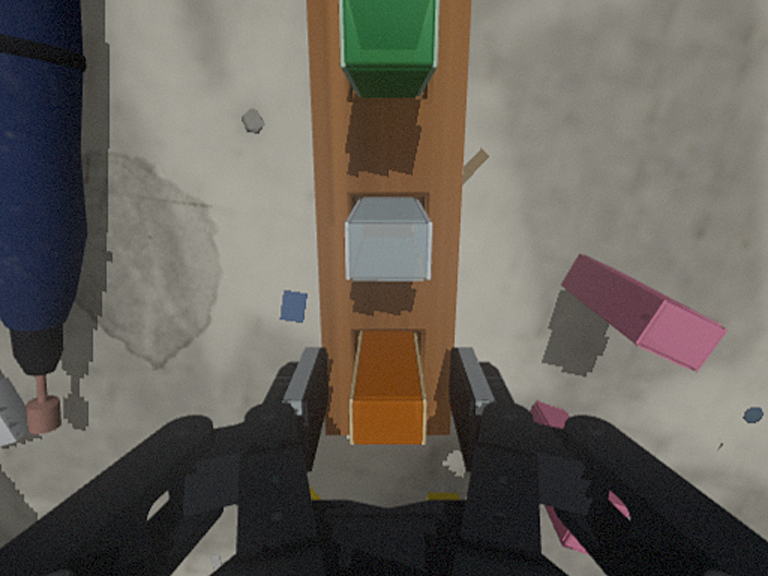

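The wrist picture shows amber at (388,420), centred between the open pads at columns 325 and 455. One numeric check of the offset along the pads, then I'll close.

```bash
python3 - <<'E'
from h import *
c=cam('wrist');W=pts(c);o=bot.get_obs();M=R.from_quat(o['tool_rot']).as_matrix()
T=(W-o['eef_pos'])@M*1000; hsv=cv2.cvtColor(c['image'],cv2.COLOR_RGB2HSV);H,S=hsv[...,0],hsv[...,1]
m=(H>4)&(H<19)&(S>150)&(W[...,2]>.06)&(W[...,2]<.075)
l=cv2.connectedComponentsWithStats(m.astype(np.uint8)); i=1+np.argmax(l[2][1:,4]); q=T[l[1]==i]
print(l[2][i],np.percentile(q,[1,50,99],0).round(1))
g=(abs(T[...,1])>15)&(abs(T[...,1])<32)&(abs(T[...,2]+10)<14)&(W[...,2]>.03)
print(np.percentile(T[g&(W[...,2]<.05)],[1,50,99],0).round(1), g.sum())
E
```

```text
[ 235  254   47   42 1874] [[ -7.8  -9.7 -34.6]
 [  2.3  -0.2 -33.2]
 [  7.5   9.6 -24.5]]
[[-10.6 -31.4 -14.1]
 [  6.6 -21.1 -10.3]
 [ 11.3  31.5  -3.5]] 1125
```

The pads span −10.6 to 11.3 mm and the blank −7.8 to 7.5 mm, so it is centred. Closing.

Emit:
drive_tool(slide=[[0, 0, 0], [0, 0, 0], [0, 0, 0], [0, 0, 0], [0, 0, 0], [0, 0, 0], [0, 0, 0], [0, 0, 0]], rotation=[[0, 0, 0], [0, 0, 0], [0, 0, 0], [0, 0, 0], [0, 0, 0], [0, 0, 0], [0, 0, 0], [0, 0, 0]], gripper=0)

```text
clock: 13.4
eef_pos: [0.491, -0.2311, 0.0358]
tool_rot: [0.624, 0.781, 0.0, 0.0]
ft_force: [0.1, -0.5, 5.0]
grip_width: 0.0211
grasp_force: 58.9
```

Emit:
drive_tool(slide=[[0, 0, -0.03], [0, 0, -0.07], [0, 0, -0.12], [0, 0, -0.2], [0, 0, -0.28], [0, 0, -0.36], [0, 0, -0.44], [0, 0, -0.5]], rotation=[[0, 0, 0], [0, 0, 0], [0, 0, 0], [0, 0, 0], [0, 0, 0], [0, 0, 0], [0, 0, 0], [0, 0, 0]])

```text
clock: 14.4
eef_pos: [0.4909, -0.2311, 0.162]
tool_rot: [0.624, 0.781, 0.0, 0.001]
ft_force: [0.7, -0.3, -1.1]
grip_width: 0.0207
grasp_force: 58.6
```

```bash
cat > inhand.py <<'E'
from h import *
c=cam('wrist');W=pts(c);o=bot.get_obs();M=R.from_quat(o['tool_rot']).as_matrix()
T=(W-o['eef_pos'])@M*1000; hsv=cv2.cvtColor(c['image'],cv2.COLOR_RGB2HSV);H,S=hsv[...,0],hsv[...,1]
m=(H>4)&(H<19)&(S>150)&(abs(T[...,2])<45)&(abs(T[...,0])<25)&(abs(T[...,1])<20)
q=T[m]; top=q[q[:,2]<-26]; print('amber',len(q),np.percentile(q,[1,50,99],0).round(1).tolist(),'top',len(top),np.percentile(top,[1,50,99],0).round(1).tolist())
r=cv2.minAreaRect(top[:,:2].astype(np.float32)); print(r)
side=q[(q[:,2]>-26)&(abs(q[:,1])<8)]; 
if len(side)>50:
    print('side',len(side),'x vs z',np.polyfit(side[:,2],side[:,0],1).round(3),'x vs y',np.polyfit(side[:,1],side[:,0],1).round(3),'zmax',side[:,2].max())
E
python3 inhand.py; python3 go.py .5098 .1721 .15 90.65
```

```text
amber 3304 [[-6.8, -10.3, -32.9], [7.1, -0.6, -26.6], [8.1, 8.9, 23.1]] top 1678 [[-7.1, -10.4, -33.2], [2.1, -0.6, -31.6], [7.9, 9.2, -26.4]]
((1.301950454711914, -0.7585029602050781), (20.201433181762695, 24.663476943969727), 2.6344857215881348)
side 1367 x vs z [4.000e-03 7.473e+00] x vs y [-1.000e-03  7.456e+00] zmax 24.96820629557808
t 14.45 tcp [ 0.4919 -0.2315  0.1638] phi 102.72 w 0.0209 g 58.656245470047 F [ 0.7 -0.   1.2] q [-0.44  0.36 -0.01  1.2   0.    0.91]
slide [1.559 0.425 0.052] rot [0.008 0.005 0.421]
```

Gripped and lifted. The blank is upright (slope 0.004) and its foot is 28 mm below the TCP. Carrying it to the polariscope.

Emit:
drive_tool(slide=[[0.1, 0.03, 0], [0.2, 0.05, 0], [0.32, 0.08, 0], [0.45, 0.12, 0], [0.58, 0.16, 0], [0.71, 0.2, 0], [0.84, 0.24, 0], [0.95, 0.26, 0]], rotation=[[0, 0, 0.05], [0, 0, 0.1], [0, 0, 0.15], [0, 0, 0.2], [0, 0, 0.25], [0, 0, 0.3], [0, 0, 0.36], [0, 0, 0.42]])

```text
clock: 15.45
eef_pos: [0.5016, 0.0164, 0.1601]
tool_rot: [0.703, 0.711, -0.0, -0.0]
ft_force: [0.3, 0.7, -0.9]
grip_width: 0.0212
grasp_force: 58.6
```

```bash
python3 go.py .5098 .1721 .15 90.65
```

```text
t 15.45 tcp [0.5016 0.0164 0.1601] phi 90.67 w 0.0212 g 58.57531249523163 F [ 0.3  0.7 -0.9] q [ 0.03  0.29 -0.12  1.16  0.    1.59]
slide [0.622 0.04  0.04 ] rot [-0.001 -0.     0.001]
```

Emit:
drive_tool(slide=[[0.08, 0.01, 0], [0.18, 0.02, 0], [0.3, 0.03, 0], [0.42, 0.04, 0], [0.53, 0.04, 0.01], [0.6, 0.04, 0.02], [0.622, 0.04, 0.04], [0.622, 0.04, 0.04]], rotation=[[0, 0, 0], [0, 0, 0], [0, 0, 0], [0, 0, 0], [0, 0, 0], [0, 0, 0], [0, 0, 0], [0, 0, 0]])

```text
clock: 16.45
eef_pos: [0.5093, 0.1703, 0.1495]
tool_rot: [0.703, 0.711, -0.001, -0.0]
ft_force: [-0.1, -1.1, -0.3]
grip_width: 0.021
grasp_force: 58.6
```

```bash
python3 inhand.py; python3 go.py .5098 .1721 .085 90.65; python3 - <<'E'
from h import *
c=cam('wrist'); save(c['image'],'w5',1.5)
W=pts(c);x,y,z=[W[...,i] for i in range(3)]
m=(z>.036)&(z<.0445)&(abs(x-.51)<.03)&(abs(y-.172)<.022)
q=W[m]; print(len(q),cv2.minAreaRect((q[:,:2]*1000).astype(np.float32)))
E
```

```text
amber 3318 [[-7.1, -9.7, -34.4], [6.8, 0.1, -28.0], [7.7, 9.5, 21.7]] top 1769 [[-7.4, -9.9, -34.5], [2.1, -0.4, -33.0], [7.6, 9.6, -26.3]]
((-0.22098445892333984, -0.9098901748657227), (24.07931900024414, 18.14876937866211), 80.85095977783203)
side 1295 x vs z [0.   7.13] x vs y [-3.000e-03  7.129e+00] zmax 23.889533554884082
t 16.5 tcp [0.5096 0.17   0.1499] phi 90.66 w 0.0208 g 58.60456645488739 F [ 0.4 -0.2 -0.4] q [ 0.32  0.36 -0.04  1.17 -0.    1.88]
slide [0.009 0.001 0.259] rot [-0.002  0.001  0.   ]
964 ((509.9928894042969, 172.4191131591797), (35.79985809326172, 30.561342239379883), 0.4870451092720032)
```

View pics/w5.png

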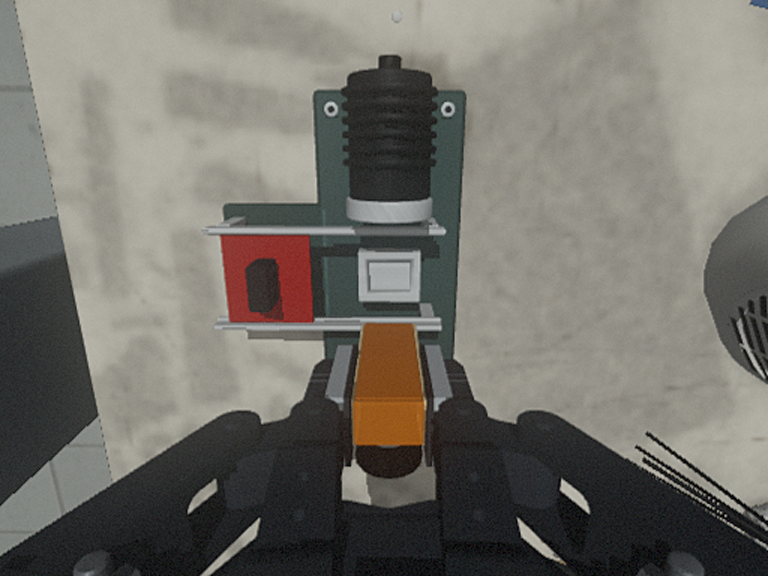

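The wrist view shows the blank upright in the grip at (390,400). The stage at (390,275) is open and the cover is parked at (268,280). I'll descend to about 10 mm above the stage and check from near.

Emit:
drive_tool(slide=[[0.009, 0.001, 0.03], [0.009, 0.001, 0.08], [0.009, 0.001, 0.13], [0.009, 0.001, 0.18], [0.009, 0.001, 0.23], [0.009, 0.001, 0.27], [0.009, 0.001, 0.285], [0.009, 0.001, 0.285]], rotation=[[0, 0, 0], [0, 0, 0], [0, 0, 0], [0, 0, 0], [0, 0, 0], [0, 0, 0], [0, 0, 0], [0, 0, 0]])

```text
clock: 17.55
eef_pos: [0.5101, 0.173, 0.0789]
tool_rot: [0.703, 0.711, -0.0, -0.0]
ft_force: [0.3, -0.1, -1.0]
grip_width: 0.0206
grasp_force: 58.6
```

```bash
python3 inhand.py; python3 go.py .5098 .1722 .066 90.65; python3 - <<'E'
from h import *
c=cam('wrist'); W=pts(c);o=bot.get_obs();M=R.from_quat(o['tool_rot']).as_matrix();T=(W-o['eef_pos'])@M*1000
x,y,z=[W[...,i] for i in range(3)];hsv=cv2.cvtColor(c['image'],cv2.COLOR_RGB2HSV)
m=(z>.036)&(z<.0445)&(abs(x-.51)<.03)&(abs(y-.172)<.022)&(hsv[...,1]<60)
q=T[m]; print('stage in tool frame',len(q),np.percentile(q,[1,50,99],0).round(1).tolist())
c=cam('scene'); save(c['image'][190:270,200:300],'s3',7)
E
```

```text
amber 3293 [[-7.4, -9.8, -34.2], [6.4, -0.0, -27.8], [7.4, 9.4, 21.8]] top 1739 [[-7.6, -9.8, -34.3], [1.6, -0.0, -32.9], [7.3, 9.5, -26.4]]
((-0.2925395965576172, -0.1870594024658203), (20.146820068359375, 16.103532791137695), 88.25051879882812)
side 1303 x vs z [1.000e-03 6.767e+00] x vs y [-3.000e-03  6.761e+00] zmax 24.32447340355014
t 17.6 tcp [0.5103 0.173  0.0793] phi 90.69 w 0.0209 g 58.619924783706665 F [-0.7 -0.  -0.1] q [ 0.33  0.43 -0.14  1.    0.    1.89]
slide [-0.003 -0.002  0.053] rot [ 0.001 -0.     0.001]
stage in tool frame 1029 [[-8.6, -18.5, 36.9], [9.5, -1.1, 38.4], [14.4, 17.1, 43.4]]
```

View pics/s3.png

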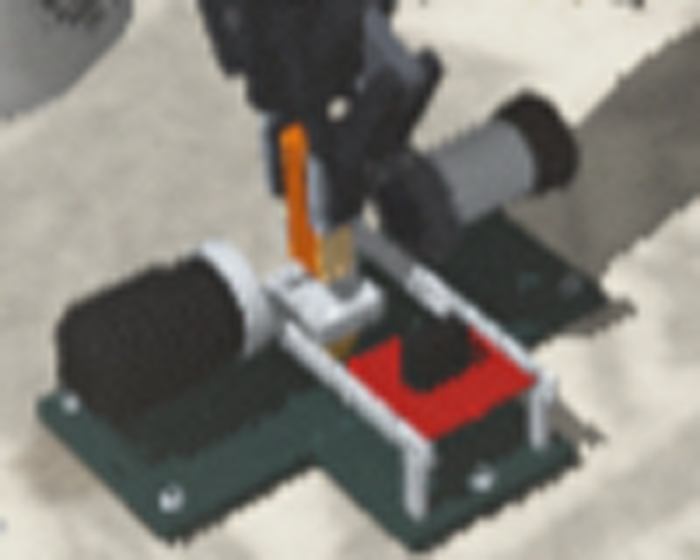

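The scene crop shows the blank's foot just over the stage at (320,290) and aligned. Centring agrees within 0.5 mm. I'll enter the pocket next.

Emit:
drive_tool(slide=[[0, -0.002, 0.01], [0, -0.002, 0.02], [0, -0.002, 0.03], [0, -0.002, 0.04], [0, -0.002, 0.05], [0, -0.002, 0.06], [0, -0.002, 0.06], [0, -0.002, 0.06]], rotation=[[0, 0, 0], [0, 0, 0], [0, 0, 0], [0, 0, 0], [0, 0, 0], [0, 0, 0], [0, 0, 0], [0, 0, 0]])

```text
clock: 18.7
eef_pos: [0.5097, 0.1729, 0.0641]
tool_rot: [0.703, 0.711, 0.0, 0.0]
ft_force: [-0.4, -0.0, -0.6]
grip_width: 0.0213
grasp_force: 58.6
```

```bash
python3 inhand.py; python3 go.py .5098 .1722 .054 90.65
```

```text
amber 3290 [[-7.5, -9.5, -34.6], [6.4, 0.2, -28.2], [7.4, 9.6, 21.6]] top 1750 [[-7.8, -9.6, -34.7], [1.8, 0.2, -33.2], [7.3, 9.7, -26.4]]
((-0.42125701904296875, -0.8155307769775391), (22.660995483398438, 16.280101776123047), 89.80968475341797)
side 1299 x vs z [2.000e-03 6.809e+00] x vs y [-2.000e-03  6.798e+00] zmax 23.562502817787955
t 18.75 tcp [0.5097 0.173  0.0641] phi 90.69 w 0.0211 g 58.61992120742798 F [-0.7  0.1  0.6] q [ 0.33  0.44 -0.16  0.96 -0.    1.89]
slide [-0.003  0.     0.041] rot [ 0.    -0.     0.001]
```

The foot is 4 mm into the pocket with no contact force. Now pressing slowly.

Emit:
drive_tool(slide=[[0, 0, 0.005], [0, 0, 0.01], [0, 0, 0.015], [0, 0, 0.02], [0, 0, 0.025], [0, 0, 0.03], [0, 0, 0.035], [0, 0, 0.04]], rotation=[[0, 0, 0], [0, 0, 0], [0, 0, 0], [0, 0, 0], [0, 0, 0], [0, 0, 0], [0, 0, 0], [0, 0, 0]])

```text
clock: 19.75
eef_pos: [0.5097, 0.173, 0.0542]
tool_rot: [0.703, 0.711, 0.0, 0.0]
ft_force: [-1.9, -1.0, 4.3]
grip_width: 0.0212
grasp_force: 59.0
```

```bash
python3 inhand.py; python3 go.py .5098 .1722 .054 90.65; python3 - <<'E'
from h import *
print([bot.get_obs()['ft_force'][2].round(1)])
c=cam('wrist'); W=pts(c)
x,y,z=[W[...,i] for i in range(3)];hsv=cv2.cvtColor(c['image'],cv2.COLOR_RGB2HSV)
m=(z>.024)&(z<.046)&(abs(x-.51)<.015)&(y>.183)&(y<.1865)&(hsv[...,1]<60)
print('stage top z',m.sum(),np.percentile(z[m],[10,50,90]).round(4))
print(bot.get_obs()['ft_force'].round(1))
save(c['image'],'w6',1.5)
E
```

```text
amber 3302 [[-7.3, -9.5, -34.8], [6.5, 0.2, -28.4], [7.4, 9.7, 21.2]] top 1764 [[-7.6, -9.6, -35.0], [1.8, 0.2, -33.5], [7.3, 9.7, -26.5]]
((-0.24609994888305664, -0.2167978286743164), (20.596630096435547, 15.502340316772461), 89.7343978881836)
side 1291 x vs z [1.000e-03 6.839e+00] x vs y [-2.000e-03  6.833e+00] zmax 23.184722481333267
t 19.8 tcp [0.5097 0.173  0.054 ] phi 90.68 w 0.0214 g 59.02588248252869 F [-1.1 -0.   4.4] q [ 0.33  0.46 -0.17  0.94  0.    1.89]
slide [-0.003  0.     0.   ] rot [ 0.    -0.     0.001]
[np.float64(4.4)]
stage top z 284 [0.0329 0.0336 0.0344]
[-1.6 -0.5  3.8]
```

View pics/w6.png

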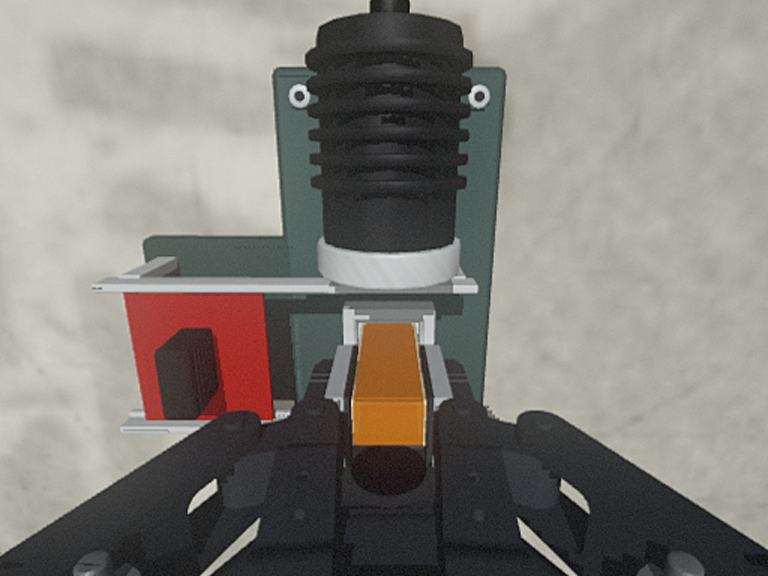

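The blank sits upright in the pocket at (390,360). The stage top went from 0.041 to 0.0336 (about 7.5 mm) and the force is about 4.3 N. I'll add 1 mm to be safely past half travel.

Emit:
drive_tool(slide=[[0, 0, 0.002], [0, 0, 0.004], [0, 0, 0.004], [0, 0, 0.004], [0, 0, 0.004], [0, 0, 0.004], [0, 0, 0.004], [0, 0, 0.004]], rotation=[[0, 0, 0], [0, 0, 0], [0, 0, 0], [0, 0, 0], [0, 0, 0], [0, 0, 0], [0, 0, 0], [0, 0, 0]])

```text
clock: 20.85
eef_pos: [0.5097, 0.173, 0.0531]
tool_rot: [0.703, 0.711, 0.0, 0.0]
ft_force: [-1.0, 0.6, 4.3]
grip_width: 0.0212
grasp_force: 59.1
```

```bash
python3 - <<'E'
from h import *
F=[]
for i in range(4):
    c=cam('wrist'); o=bot.get_obs(); F.append(o['ft_force'][2])
W=pts(c); x,y,z=[W[...,i] for i in range(3)];hsv=cv2.cvtColor(c['image'],cv2.COLOR_RGB2HSV)
m=(z>.024)&(z<.046)&(abs(x-.51)<.015)&(y>.183)&(y<.1865)&(hsv[...,1]<60)
r=((hsv[...,0]<=5)|(hsv[...,0]>=175))&(hsv[...,1]>130)&(z>.035)&(z<.055)&(abs(y-.172)<.04)
print('F',np.round(F,1),'tcp',o['eef_pos'].round(4),'stage z',np.median(z[m]).round(4),'cover x range',np.percentile(x[r],[1,99]).round(3))
s=cam('scene'); save(s['image'][190:270,200:300],'s4',7)
E
```

```text
F [4.6 4.6 4.8 4.6] tcp [0.5097 0.173  0.0531] stage z 0.0327 cover x range [0.416 0.465]
```

View pics/s4.png

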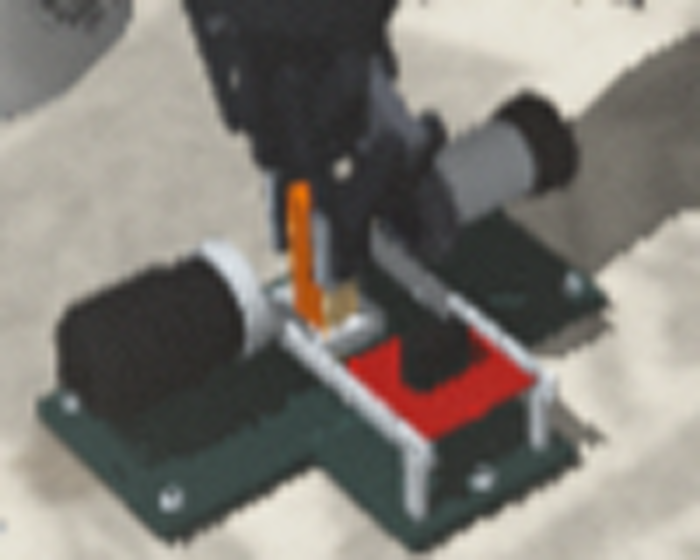

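The scene crop shows the blank standing in the pressed stage at (310,320), with the cover fully open. Travel is about 7–8.4 mm and the force about 4.7 N. Handing in.

```bash
python3 -c "
from workcell import bot
print(bot.job_done())"
```

```text
the job is handed in; nothing more can be done
None
```

I handed the job in at about 21 s, but I got no verdict back and never saw the lamp lit in a picture: the cover is fully open, and the amber blank, gripped by its frosted faces, is upright in the pocket holding the stage down about 7–8 mm.

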